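# Load the spice tin in the rack and click the keeper bar shut

## Robot

A 7-joint arm with a two-finger parallel gripper is mounted at the origin on a cart in front of the work surface, level with it; the furniture and walls round the work are solid. World frame = base frame: x ahead of the robot, y to its left, z up, the work surface at z = 0. Lengths are in m, angles in rad, forces in N, time in s.
With the tool pointing down it reaches from about 0.4 to 0.85 m from the base axis. Payload 4.5 kg.
Tool frame: the origin (TCP) lies at the very end of the fingers, on their centre line; the grasp point (between the pads) lies 19 mm behind it (r.pinch_z is the distance from the TCP to the grasp point, in m); z points along the fingers, y is the line along which they close (so a half turn about z gives the same grasp; the last joint's range is limited). The gripper opens to 88 mm and grips with 3 to 60 N. Pads are 18 mm wide; open, the fingers measure 123 mm over their backs; the gripper's body (75 mm by 187 mm) begins 45 mm behind the grasp point.
Start: joints at [-1.262, 0.689, -0.195, 1.565, 0.157, 0.902, -0.215], TCP at [0.17, 0.602, 0.239] pointing down, gripper open.
Joint ranges: [-3.01, 3.01], [-0.46, 2.08], [-1.47, 1.51], [0.13, 2.56], [-1, 4.14], [0.04, 2.09], [-2.66, 2.66]. Speed limits (rad/s): [2.57, 2.57, 3.14, 3.14, 3.14, 3.14, 3.14].

## Interface

Orientations are given as a unit quaternion [x, y, z, w].
In Python, from plant import r, cams gives the robot as it stands.
- The arm moves only by the shell command python3 -m pendant 'ROWS' [FORCE]. ROWS is JSON, a list of rows, each a list of 3 entries, a list of its own where there are three numbers: the closure, from -1 (fully open) to 1 (shut), then the shift along the tool's x, y, z in mm, then the turn, a rotation vector about the tool's x, y, z in degrees. A call has 1 to 8 rows; each row shifts and turns the commanded pose from where the row before left it, along the tool's axes as they then stand; what a row does not reach is not made up. A row lasts 1/8 s, in which the tool goes at most 62.5 mm and 10.7 degrees, less where a joint would pass 70% of its speed; a pose out of reach is approached as far as the arm can. A call with a gripper value outside its range is refused whole. The fingers move at their own pace and stop on an object; FORCE is the grip in N (left out, the last holds). Time passes only in rows, so rows that do not move let the fingers close. It gives the time, the measured TCP pose, the force, the opening and the grip force at its end, in the units of the state.
- r.get_state(): the state, without advancing time (a new reading comes with each control period).
- cams.snapshot(name): name is "scene" or "top" or "wrist"; returns a dict with "img" (384x512x3 uint8, red, green, blue), "camera_matrix" (3x3 intrinsics, pixels), "camera_from_world" (4x4, takes a point from world to camera coordinates); the wrist camera has in their place "tool_from_camera" (4x4, takes a point from camera to tool coordinates, whose origin is the TCP and whose axes are the flange's). Camera axes: x right, y up, looking along -z (the intrinsics and any distortion apply to the point x, -y, -z); pixel columns grow to the right and rows downward; lengths in m; the calibration is good to about 2 mm. A picture is of the moment at which its call begins: read the wrist's pose just before it. There is no depth.
- r.finish_job(): hands the job in; it is judged then, once.
The state is a dict: "clock": time; "q": joint angles; "qd": joint speeds; "joint_torque": joint torques, N m; "tool_pos": TCP position; "eef_rot": TCP orientation; "contact_force": force on the tool from outside, world axes, zero at the start; "moment": the same for the moment, N m; "opening": opening from 0.0 (shut) to 1.0 (fully open); "finger_force": force on a finger pad.
Only numpy, scipy, OpenCV 4.12 (cv2) and the standard library are available. Lean on these libraries where they do the work, as an engineer would, in place of code of your own. Each camera call takes 0.05 s, during which the arm holds its last target. There are 200 camera calls.

## Task

Put the loose spice tin from the two-panel wooden holder into the empty bay of the spice rack, standing upright on the bay's floor, then swing the rack's keeper bar over both tins until it clicks fully shut past its spring catch. The holder lets you take the tin only by its narrow ends and the bay only by its wide faces, so on the way stand the tin upright on the worktop, let go, and take it again the other way. Leave the other tin in its bay and do not disturb the lemon, the egg timer or the car key.

Things in the scene. Friction and masses are not known exactly. Their poses are not given: they have to be found in the camera images.
- tin: The loose rectangular steel spice tin, 34 mm (its x) by 56 mm (its y) by 78 mm tall, about 0.12 kg; origin at the centre of its underside, z up. At the start it stands upright in the holder. The same either way round. The front strip of worktop between holder and rack is clear for setting it down; a wall cabinet overhangs behind it, from x = 0.59 m and z = 0.45 m.
- tin_kept: An identical tin that already stands in the other bay of the rack; origin at the centre of its underside.
- holder: Fixed wooden holder, base 80 (x) by 90 (y) by 8 mm, origin at the centre of its underside. The tin stands on the base between two upright panels (6 mm thick, 44 mm long in y, 42 mm apart, tops 82 mm above the worktop) that cover its wide faces up to 4 mm from its top; its narrow ends, facing +y and -y, are free.
- rack: Fixed wooden rack of two bays side by side along its y; front is its -x. Origin: centre of the underside. Base 75 (x) by 170 (y) mm. Walls 82 mm high, 56 mm deep. A bay is 64 mm wide (y) and 43 mm deep (x) between low lips at front and back, 21 mm high; above them it is open front and back. A tin stands in it with its x along the rack's x, its top 86 mm above the worktop.
- bay_empty (a point): Centre of the floor of the empty bay, 8 mm above the worktop; axes as the rack's. It lies at the rack's y = -35 mm.
- bay_full (a point): Centre of the floor of the occupied bay, at the rack's y = +35 mm, next to the bar's hinge.
- bar_hinge (a point): On the upright hinge pin of the keeper bar, at the bar's mid-thickness, 97 mm above the worktop, over the rack's side wall at its y = +72 mm.
- bar_knob (a point): Middle of the upright round black knob on the bar's free end, 119 mm above the worktop, 155 mm from the hinge pin. Knob 18 mm across from 108 to 134 mm above the worktop, tapering to 12 mm at its foot. The bar is a level round steel rod, 10 mm thick, centred 97 mm above the worktop, its underside 6 mm over the tins' tops.
- keeper (a joint): Keeper bar angle, rad: 0 fully shut (along the rack's -y, over both tins), grows as it swings level to the rack's front and round, clockwise seen from above, to 2.6. Starts wide open; stays where left. Near 0.1 the rod meets a round sprung plunger and must be pushed over it (2 to 4 N at the knob); below about 0.05 it snaps to the stop at 0 and is held, 0.01 of play.
- lemon_1: Lemon, 72x57x58 mm, loose bystander; origin at the centre of its underside.
- egg_timer: Grey domed egg timer, 63 mm across, 60 mm tall, loose bystander; origin at the centre of its underside.
- car_fob: Black car key fob, 36x74x14 mm, loose bystander; origin at the centre of its underside.
Mind the look-alikes: they are no part of the job. What is shaped like the tin but purple is not meant. What is shaped like the rack but blue is not meant.

How it is judged:
On the way, in this order (a step that is already met when the one before it is completed fails the run):
1. the tin stands upright on the worktop, released (height (world z) of tin below 0.004 m and angle between tin's own z axis and vertical below 0.1 rad and linear speed of tin below 0.02 m/s and contact force between tin and the fingers below 0.1 N), for 0.2 s.
2. the tin stands in the empty bay, released, with the bar still open (horizontal distance between tin and bay_empty below 0.01 m and z of tin in the frame of bay_empty below 0.005 m and angle between tin's own z axis and vertical below 0.1 rad and contact force between tin and the fingers below 0.1 N and value of joint keeper above 0.15 rad), for 0.2 s.
At the end, for the whole second after the job is handed in: The loose tin stands upright (within 0.1 rad) and at rest on the floor of the empty bay (within 10 mm of its centre and 5 mm of its floor), the other tin stands likewise in its own bay, and the keeper bar is shut past its catch (joint below 0.03 rad) and at rest (horizontal distance between tin and bay_empty below 0.01 m and z of tin in the frame of bay_empty below 0.005 m and angle between each of tin, tin_kept's own z axis and vertical below 0.1 rad and horizontal distance between tin_kept and bay_full below 0.01 m and z of tin_kept in the frame of bay_full below 0.005 m and value of joint keeper below 0.03 rad and velocity of joint keeper below 0.05 rad/s and linear speed of tin below 0.02 m/s); the robot touches nothing.
It fails at once if lemon moved more than 30 mm (distance of lemon_1 from where it was at the start of the episode above 0.03 m).
It fails at once if egg timer moved more than 30 mm (distance of egg_timer from where it was at the start of the episode above 0.03 m).
It fails at once if car key moved more than 30 mm (distance of car_fob from where it was at the start of the episode above 0.03 m).
It also fails if it takes over 72 s, if anything falls off the work surface, if the arm or the gripper's body presses on something with over 40 N, if the wrist force passes 120 N, or if a joint passes its speed limit or range.

## Working session

There is one attempt and no reset: what is moved stays moved. The work goes in short steps, Python scripts to look and compute and a shell command to move; the robot and the scene stay as the last step left them, time stands still between calls to the robot, and variables do not carry over. Pictures are saved under pics/ and viewed, at most 10 in all, crops included, and the job is handed in when it is done.

```bash
ls; mkdir -p pics; python3 - <<'E'
from plant import r,cams
import cv2,numpy as np
s=r.get_state(); print(s['clock'],s['tool_pos'],s['eef_rot'],s['opening'])
for n in("scene","top"):
    c=cams.snapshot(n); np.savez(f'{n}.npz',**c)
    cv2.imwrite(f'pics/{n}0.png',cv2.resize(c['img'][:,:,::-1],(768,576),interpolation=cv2.INTER_CUBIC)); print(n,{k:(v.tolist() if hasattr(v,'tolist') else v) for k,v in c.items() if k!='img'})
E
```

```text
pics
0.0 [0.16948331 0.60092571 0.23793323] [ 1.36941737e-01  9.90578688e-01 -9.06052700e-04 -4.84622513e-05] 0.9964127717288577
scene {'camera_matrix': [[445.9974672969869, 0.0, 253.56078488551154], [0.0, 445.9974672969869, 190.01151784102885], [0.0, 0.0, 1.0]], 'camera_from_world': [[-0.8547932213651662, -0.518627351889523, 0.018820695529734033, 0.4104408198681453], [0.4083030414379984, -0.6496880864125798, 0.6412441163285949, -0.41379634032322926], [-0.32033915630256965, 0.5558156711047477, 0.7671060974166067, -1.5020413282274763], [0.0, 0.0, 0.0, 1.0]]}
top {'camera_matrix': [[365.4073824269976, 0.0, 253.5424509308566], [0.0, 365.4073824269976, 188.71704629645217], [0.0, 0.0, 1.0]], 'camera_from_world': [[-0.008674912158563306, -0.9996228656340767, -0.026055179917968168, -0.11906904749237789], [0.9845618875688952, -0.013093763640712321, 0.1745463918289218, -0.5735228311075625], [-0.17482172475357732, -0.024138762504271855, 0.9843041626951228, -1.1731339418905358], [0.0, 0.0, 0.0, 1.0]]}
```

View pics/scene0.png

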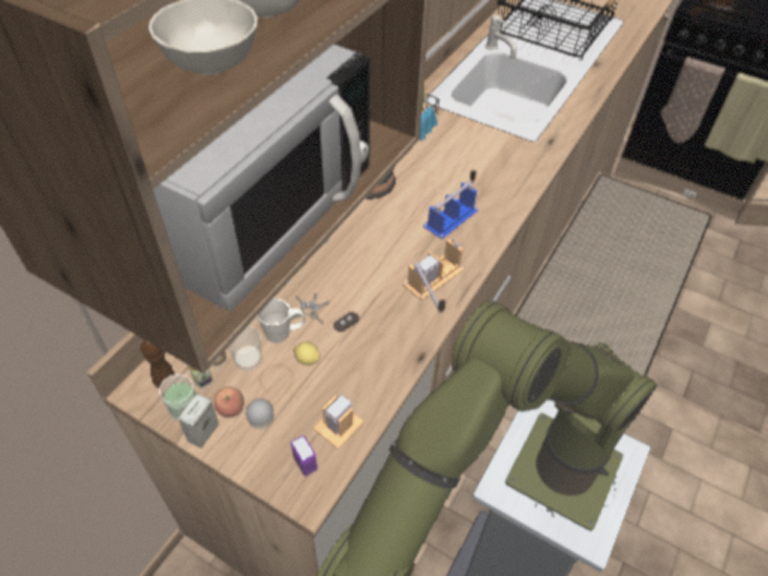

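View pics/top0.png

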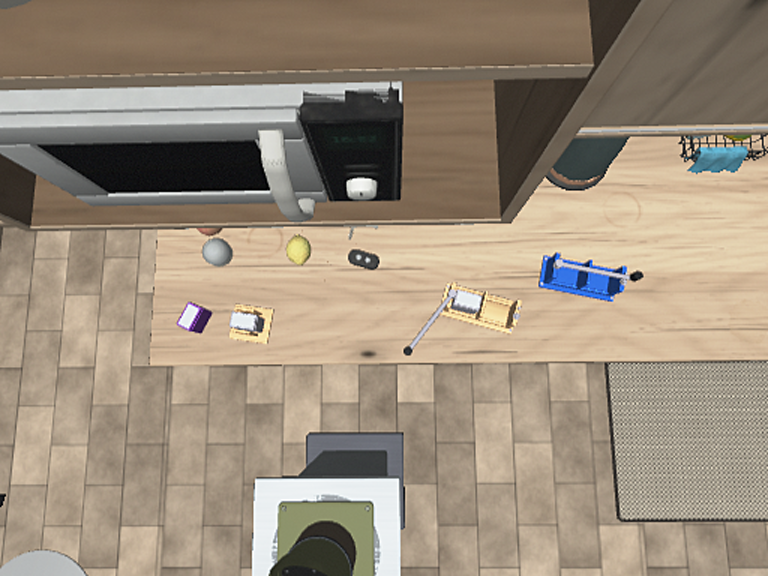

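The scene shows the look-alikes, all given as 768x576 top-view pixels. Tin-shaped: the tin in the wooden holder (247,321), the purple box (194,317) and the kept tin in the rack (466,303). Rack-shaped: the wooden rack (483,307) and the blue rack (583,277). By the description I choose the steel tin in the holder and the wooden rack, with its bar knob at (407,351). I'll check both in one close crop.

```bash
cat > h.py <<'E'
import numpy as np,cv2
from scipy.spatial.transform import Rotation as R
def ray(c,u,v):
    T=np.array(c['camera_from_world']);K=np.array(c['camera_matrix'])
    d=np.linalg.inv(K)@[u,v,1]; d=T[:3,:3].T@[d[0],-d[1],-d[2]]
    return -T[:3,:3].T@T[:3,3],d
def at(c,u,v,z):
    o,d=ray(c,u,v); return o+d*(z-o[2])/d[2]
def proj(c,P):
    T=np.array(c['camera_from_world']);K=np.array(c['camera_matrix'])
    p=np.atleast_2d(P)@T[:3,:3].T+T[:3,3]; q=np.c_[p[:,0],-p[:,1],-p[:,2]]@K.T
    return q[:,:2]/q[:,2:]
def crop(c,u0,v0,w,h,k):
    return cv2.resize(c['img'][v0:v0+h,u0:u0+w,::-1],None,fx=k,fy=k,interpolation=cv2.INTER_CUBIC)
def wcam(c,s):  # wrist -> add camera_from_world
    T=np.eye(4);T[:3,:3]=R.from_quat(s['eef_rot']).as_matrix();T[:3,3]=s['tool_pos']
    c=dict(c);c['camera_from_world']=np.linalg.inv(T@np.array(c['tool_from_camera']));return c
E
python3 - <<'E'
from h import *
c=np.load('top.npz')
a=crop(c,115,195,100,36,8); b=crop(c,262,182,100,38,8)
cv2.imwrite('pics/c1.png',np.vstack([a,b])); print(a.shape,b.shape)
E
```

```text
(288, 800, 3) (304, 800, 3)
```

View pics/c1.png

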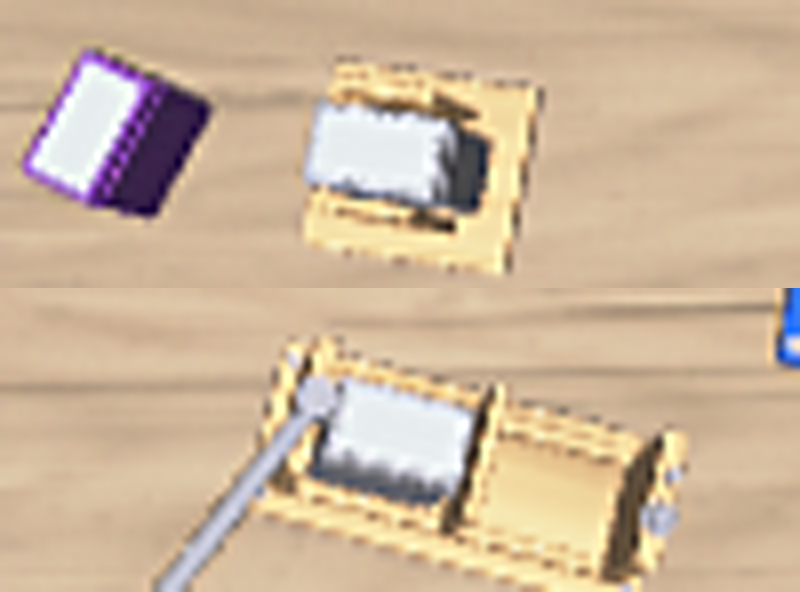

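```bash
python3 - <<'E'
from h import *
from scipy.optimize import least_squares
c=np.load('top.npz')
def fit(P,uv,x0):
    P=np.array(P)/1000.;uv=np.array(uv)
    def f(p):
        cs,sn=np.cos(p[2]),np.sin(p[2]);Q=np.c_[p[0]+cs*P[:,0]-sn*P[:,1],p[1]+sn*P[:,0]+cs*P[:,1],P[:,2]]
        return (proj(c,Q)-uv).ravel()
    s=least_squares(f,x0);print(s.x[:2],np.degrees(s.x[2]),np.round(s.fun.reshape(-1,2),1).tolist())
t=lambda L,u0,v0,dv:[(u0+a/8,v0+(b-dv)/8) for a,b in L]
fit([(40,-45,8),(-40,-45,8),(-40,45,8),(40,45,8)],t([(540,85),(508,270),(305,240),(335,60)],115,195,0),(.5,.25,0))
fit([(17,28,86),(17,-28,86),(-17,-28,86),(-17,28,86)],t([(322,100),(455,118),(437,207),(308,180)],115,195,0),(.5,.25,0))
fit([(0,72,102),(17,7,86),(17,63,86),(-37,85,8)],t([(318,395),(477,405),(345,378),(257,508)],262,182,288),(.5,-.25,0))
k=at(c,407/1.5,351/1.5,.119);print('knob',k)
for n,u,v in(('lemon',299,250),('fob',363,259),('timer',217,251)):print(n,at(c,u/1.5,v/1.5,.03))
E
```

```text
[0.49028079 0.17125414] -8.088001559701704 [[0.0, -0.0], [0.1, -0.0], [-0.3, 0.3], [0.1, -0.2]]
[0.48709348 0.16777876] -9.96612735344481 [[-0.0, -0.2], [0.2, 0.4], [0.3, -0.4], [-0.5, 0.2]]
[ 0.51964725 -0.34993342] -13.89650795448573 [[0.2, 0.7], [0.7, -0.3], [0.1, -0.8], [-1.1, 0.4]]
knob [ 0.41746323 -0.18061464  0.119     ]
lemon [0.65521722 0.06135813 0.03      ]
fob [ 0.63191216 -0.08581664  0.03      ]
timer [0.65568595 0.25126285 0.03      ]
```

The crop confirms it: the steel tin between the two panels at (380,150), purple box at (100,130), wooden rack with its empty bay at (555,490) and hinge at (318,395). Next I work out the move to above the holder.

```bash
cat >> h.py <<'E'
def go(x,y,z,yaw):
    """tool shift (mm) and turn for TCP target, closing line at world angle yaw deg, tool down"""
    from plant import r
    s=r.get_state();A=R.from_quat(s['eef_rot']);M=A.as_matrix()
    best=None
    for a in(yaw,yaw+180):
        a=np.radians(a);yv=np.array([np.cos(a),np.sin(a),0]);zv=np.array([0,0,-1.]);B=np.c_[np.cross(yv,zv),yv,zv]
        w=R.from_matrix(M.T@B).as_rotvec(degrees=True)
        print('turn',np.round(w,1))
    print('t',s['clock'],'pos',np.round(s['tool_pos'],4),'q7',np.round(s['q'][6],2),'shift',np.round(1000*M.T@(np.array([x,y,z])-s['tool_pos']),1))
E
python3 -c "
from h import *
go(.488,.1695,.20,82)"
```

```text
turn [-0.1  0.  -7.7]
turn [0.000e+00 1.000e-01 1.723e+02]
t 0.1 pos [0.1695 0.601  0.238 ] q7 -0.22 shift [-423.6 -328.9   38.6]
```

```bash
python3 -m pendant '[[-1,[-42,-33,4],[0,0,0]],[-1,[-42,-33,4],[0,0,0]],[-1,[-42,-33,4],[0,0,0]],[-1,[-42,-33,4],[0,0,0]],[-1,[-42,-33,4],[0,0,0]],[-1,[-42,-33,4],[0,0,0]],[-1,[-42,-33,4],[0,0,0]],[-1,[-42,-33,4],[0,0,0]]]' 20; python3 -m pendant '[[-1,[-42,-33,3],[0,0,0]],[-1,[-42,-33,2],[0,0,-4]],[-1,[0,0,0],[0,0,-3.7]],[-1,[0,0,0],[0,0,0]],[-1,[0,0,0],[0,0,0]]]'; python3 - <<'E'
from h import *
from plant import r,cams
s=r.get_state();c=wcam(cams.snapshot('wrist'),s);np.savez('w1.npz',**c)
go(.488,.1695,.20,82)
cv2.imwrite('pics/w1.png',cv2.resize(c['img'][:,:,::-1],(768,576)))
E
```

```text
clock: 1.1
tool_pos: [0.4221, 0.2548, 0.2064]
eef_rot: [0.137, 0.991, -0.0, -0.0]
contact_force: [1.2, 0.7, -0.2]
opening: 0.999
finger_force: 0.0
clock: 1.72
tool_pos: [0.4838, 0.1708, 0.2017]
eef_rot: [0.07, 0.998, 0.0, -0.0]
contact_force: [1.1, 0.6, 0.3]
opening: 1.001
finger_force: 0.0
turn [ 0. -0.  0.]
turn [   0.    0. -180.]
t 1.775 pos [0.4837 0.1709 0.2017] q7 0.7 shift [-4.4 -0.8  1.7]
```

View pics/w1.png

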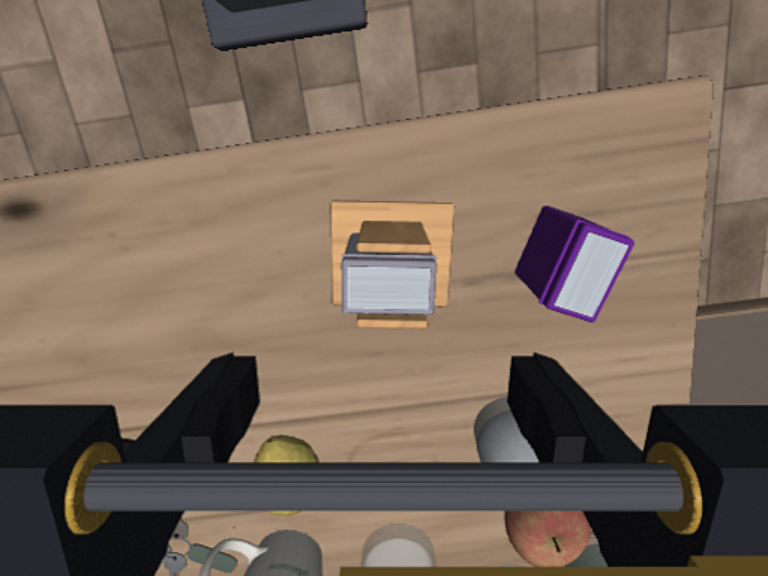

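The wrist view shows the tin's top in the holder with corners at about (343,258), (436,256), (435,312) and (343,314). The purple box is off to the right at (590,265).

```bash
python3 - <<'E'
from h import *
c=np.load('w1.npz')
P=[at(c,u/1.5,v/1.5,.086) for u,v in((343,258),(436,256),(435,312),(343,314))]
print(np.round(P,4)); m=np.mean(P,0);print(m)
d=P[1]-P[0]+P[2]-P[3];print(np.degrees(np.arctan2(d[1],d[0])),np.linalg.norm(d)/2,np.linalg.norm(P[0]-P[3]))
go(m[0],m[1],.042,82)
E
```

```text
[[0.4683 0.15   0.086 ]
 [0.4745 0.2031 0.086 ]
 [0.5088 0.1989 0.086 ]
 [0.5024 0.1443 0.086 ]]
[0.48849893 0.17408113 0.086     ]
83.32528282500719 0.054204932970994546 0.034598896772107604
turn [ 0. -0.  0.]
turn [   0.    0. -180.]
t 1.775 pos [0.4837 0.1709 0.2017] q7 0.7 shift [ -4.3   3.7 159.7]
```

```bash
python3 -m pendant '[[-1,[-4,3,40],[0,0,-1]],[-1,[0,0,40],[0,0,0]],[-1,[0,0,40],[0,0,0]],[-1,[0,0,25],[0,0,0]],[-1,[0,0,15],[0,0,0]],[-1,[0,0,0],[0,0,0]],[0.6,[0,0,0],[0,0,0]],[1,[0,0,0],[0,0,0]]]' 20; python3 -m pendant '[[1,[0,0,0],[0,0,0]],[1,[0,0,0],[0,0,0]],[1,[0,0,0],[0,0,0]],[1,[0,0,0],[0,0,0]]]'
```

```text
clock: 2.78
tool_pos: [0.4893, 0.1726, 0.0427]
eef_rot: [0.062, 0.998, 0.0, 0.001]
contact_force: [-0.1, -1.1, 0.6]
opening: 0.791
finger_force: 0.0
clock: 3.28
tool_pos: [0.489, 0.1725, 0.0422]
eef_rot: [0.061, 0.998, 0.0, 0.0]
contact_force: [0.0, -0.5, 6.4]
opening: 0.637
finger_force: 19.9
```

```bash
python3 -m pendant '[[1,[0,0,-15],[0,0,0]],[1,[0,0,-35],[0,0,0]],[1,[0,0,-45],[0,0,0]],[1,[0,0,-35],[0,0,0]],[1,[-2,-45,0],[0,0,0]],[1,[-2,-50,0],[0,0,0]],[1,[-2,-45,0],[0,0,0]],[1,[0,-30,0],[0,0,0]]]'; python3 -m pendant '[[1,[0,0,20],[0,0,0]],[1,[0,0,40],[0,0,0]],[1,[0,0,35],[0,0,0]],[1,[0,0,20],[0,0,0]],[1,[0,0,0],[0,0,0]]]'; python3 -c "
from h import *
go(.474,.0,.0347,83)"
```

```text
clock: 4.28
tool_pos: [0.473, 0.0002, 0.1723]
eef_rot: [0.063, 0.998, -0.001, -0.0]
contact_force: [0.1, 0.0, -0.4]
opening: 0.635
finger_force: 19.9
clock: 4.9
tool_pos: [0.4729, 0.0029, 0.0561]
eef_rot: [0.061, 0.998, -0.0, -0.001]
contact_force: [0.4, -0.2, 0.0]
opening: 0.636
finger_force: 19.9
turn [-0.1 -0.1 -0. ]
turn [-2.0e-01  1.0e-01  1.8e+02]
t 4.9 pos [0.4729 0.0029 0.0561] q7 0.82 shift [-1.5 -2.8 21.4]
```

```bash
python3 -m pendant '[[1,[0,0,12],[0,0,0]],[1,[0,0,6],[0,0,0]],[1,[0,0,2],[0,0,0]],[1,[0,0,1],[0,0,0]],[1,[0,0,0],[0,0,0]]]'
```

```text
clock: 5.52
tool_pos: [0.4739, 0.003, 0.0359]
eef_rot: [0.061, 0.998, 0.0, 0.0]
contact_force: [0.4, 0.4, -0.2]
opening: 0.634
finger_force: 19.9
```

```bash
python3 -m pendant '[[1,[0,0,1],[0,0,0]],[1,[0,0,1],[0,0,0]],[1,[0,0,0],[0,0,0]]]'
```

```text
clock: 5.9
tool_pos: [0.4739, 0.003, 0.0342]
eef_rot: [0.061, 0.998, 0.0, 0.0]
contact_force: [-1.2, -0.7, 5.6]
opening: 0.635
finger_force: 19.9
```

```bash
python3 -m pendant '[[0.3,[0,0,0],[0,0,0]],[-0.5,[0,0,0],[0,0,0]],[-1,[0,0,0],[0,0,0]],[-1,[0,0,0],[0,0,0]],[-1,[0,0,0],[0,0,0]],[-1,[0,0,0],[0,0,0]],[-1,[0,0,-20],[0,0,0]],[-1,[0,0,-40],[0,0,0]]]';  python3 -m pendant '[[-1,[0,0,-50],[0,0,-10]],[-1,[0,0,-40],[0,0,-10]],[-1,[0,0,0],[0,0,-10]],[-1,[0,0,0],[0,0,-10]],[-1,[0,0,0],[0,0,-10]],[-1,[0,0,0],[0,0,-10]],[-1,[0,0,0],[0,0,-10]],[-1,[0,0,0],[0,0,-10]]]'; python3 -m pendant '[[-1,[0,0,0],[0,0,-10]],[-1,[0,0,0],[0,0,0]],[-1,[0,0,0],[0,0,0]]]'; python3 - <<'E'
from h import *
from plant import r,cams
s=r.get_state();c=wcam(cams.snapshot('wrist'),s);np.savez('w2.npz',**c)
go(.474,.003,.036,-7)
cv2.imwrite('pics/w2.png',cv2.resize(c['img'][:,:,::-1],(768,576)))
E
```

```text
clock: 6.9
tool_pos: [0.4728, 0.003, 0.0934]
eef_rot: [0.061, 0.998, -0.0, -0.002]
contact_force: [0.7, 1.0, -0.6]
opening: 0.999
finger_force: 0.0
clock: 7.9
tool_pos: [0.4735, 0.0027, 0.1836]
eef_rot: [-0.597, 0.802, -0.0, -0.0]
contact_force: [0.1, -0.6, 0.7]
opening: 0.999
finger_force: 0.0
clock: 8.28
tool_pos: [0.4736, 0.0028, 0.1836]
eef_rot: [-0.661, 0.75, 0.0, -0.0]
contact_force: [0.5, -0.5, -1.3]
opening: 0.999
finger_force: 0.0
turn [ -0.   -0.  179.8]
turn [ 0.  -0.  -0.2]
t 8.325 pos [0.4737 0.0028 0.1837] q7 2.09 shift [ -0.2  -0.3 147.7]
```

View pics/w2.png

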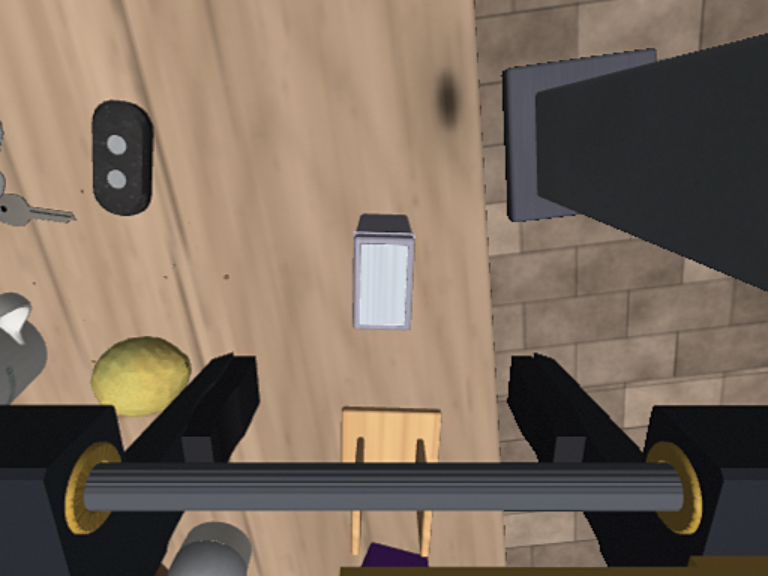

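The tin stands upright and released on the worktop, its top centred at about (383,282). The lemon (140,375) and key fob (122,157) are undisturbed.

```bash
python3 - <<'E'
from h import *
c=np.load('w2.npz')
P=[at(c,u/1.5,v/1.5,.078) for u,v in((355,236),(413,236),(410,328),(353,328))]
m=np.mean(P,0);print(m);d=P[0]-P[3]+P[1]-P[2];print(np.degrees(np.arctan2(d[1],d[0])),np.linalg.norm(d)/2)
go(m[0],m[1],.042,-7)
E
```

```text
[0.47433981 0.00156114 0.078     ]
-98.66682813556562 0.05437764581788941
turn [ -0.   -0.  179.8]
turn [ 0.  -0.  -0.2]
t 8.325 pos [0.4737 0.0028 0.1837] q7 2.09 shift [  1.1  -0.8 141.7]
```

```bash
python3 -m pendant '[[-1,[1,-1,45],[0,0,0.5]],[-1,[0,0,45],[0,0,0]],[-1,[0,0,35],[0,0,0]],[-1,[0,0,17],[0,0,0]],[-1,[0,0,0],[0,0,0]],[0.4,[0,0,0],[0,0,0]],[1,[0,0,0],[0,0,0]],[1,[0,0,0],[0,0,0]]]' 20; python3 -m pendant '[[1,[0,0,0],[0,0,0]],[1,[0,0,0],[0,0,0]],[1,[0,0,0],[0,0,0]],[1,[0,0,0],[0,0,0]]]'; python3 -m pendant '[[1,[0,0,-20],[0,0,0]],[1,[0,0,-45],[0,0,0]],[1,[0,0,-55],[0,0,0]],[1,[0,0,-50],[0,0,0]],[1,[45,-10,-10],[0,0,0]],[1,[55,-12,0],[0,0,0]],[1,[50,-10,0],[0,0,3]],[1,[20,-5,0],[0,0,4]]]';python3 -m pendant '[[1,[0,0,0],[0,0,0]],[1,[0,0,0],[0,0,0]]]'; python3 - <<'E'
from h import *
from plant import r,cams
s=r.get_state();c=wcam(cams.snapshot('wrist'),s);np.savez('w3.npz',**c)
go(.511,-.384,.05,-14); print(s['q'])
cv2.imwrite('pics/w3.png',cv2.resize(c['img'][:,:,::-1],(768,576)))
E
```

```text
clock: 9.32
tool_pos: [0.4751, 0.0018, 0.0423]
eef_rot: [-0.659, 0.752, -0.0, 0.001]
contact_force: [-0.3, -0.3, 0.8]
opening: 0.685
finger_force: 0.0
clock: 9.82
tool_pos: [0.4746, 0.0018, 0.0417]
eef_rot: [-0.659, 0.752, -0.0, -0.0]
contact_force: [0.4, -0.4, 1.5]
opening: 0.38
finger_force: 19.8
clock: 10.82
tool_pos: [0.487, -0.1753, 0.2209]
eef_rot: [-0.609, 0.793, 0.0, -0.001]
contact_force: [0.1, 0.9, -1.0]
opening: 0.385
finger_force: 19.8
clock: 11.08
tool_pos: [0.4881, -0.1691, 0.2219]
eef_rot: [-0.614, 0.79, 0.001, 0.001]
contact_force: [-0.4, -0.7, -0.6]
opening: 0.386
finger_force: 19.8
turn [1.000e-01 0.000e+00 1.797e+02]
turn [-0.   0.1 -0.3]
t 11.125 pos [ 0.4881 -0.169   0.2219] q7 2.45 shift [202.9 -75.2 171.7]
[ 0.75135045  0.6891522  -0.84928944  1.88956775  0.66946393  0.87438432
  2.45358817]
```

View pics/w3.png

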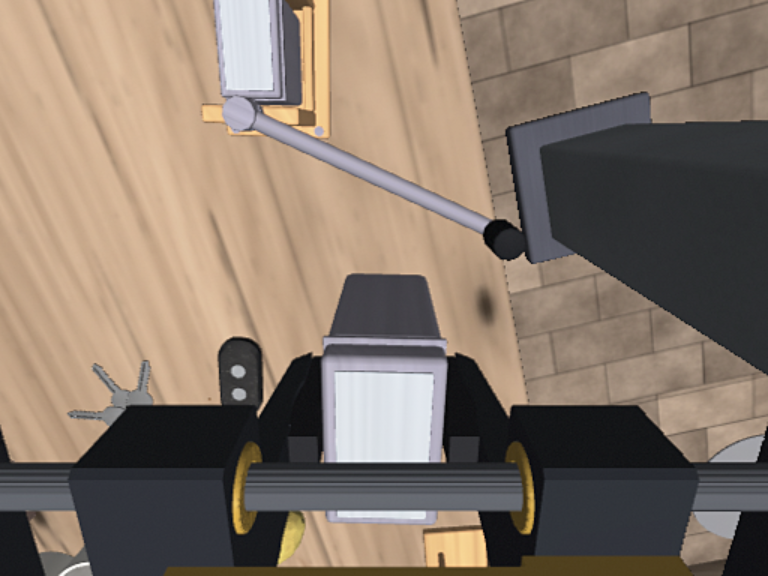

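The tin is held upright. Rack hinge at (240,112) and knob at (505,238) are visible; I go closer for the whole rack, watching q7.

```bash
python3 -m pendant '[[1,[35,-13,0],[0,0,0]],[1,[40,-15,0],[0,0,0]],[1,[30,-11,0],[0,0,0]],[1,[0,0,0],[0,0,0]],[1,[0,0,0],[0,0,0]]]'; python3 - <<'E'
from h import *
from plant import r,cams
s=r.get_state();c=wcam(cams.snapshot('wrist'),s);np.savez('w4.npz',**c)
go(.511,-.384,.05,-14); print(s['q'])
cv2.imwrite('pics/w4.png',cv2.resize(c['img'][:,:,::-1],(768,576)))
E
```

```text
clock: 11.75
tool_pos: [0.4997, -0.2806, 0.2218]
eef_rot: [-0.613, 0.79, 0.001, 0.001]
contact_force: [-0.0, 1.4, -1.2]
opening: 0.384
finger_force: 19.8
turn [1.000e-01 0.000e+00 1.797e+02]
turn [-0.   0.1 -0.3]
t 11.8 pos [ 0.4998 -0.2805  0.222 ] q7 2.63 shift [ 97.7 -36.4 171.9]
[ 0.9410202   0.78752354 -0.93004459  1.72309136  0.72947972  1.01647507
  2.63472193]
```

View pics/w4.png

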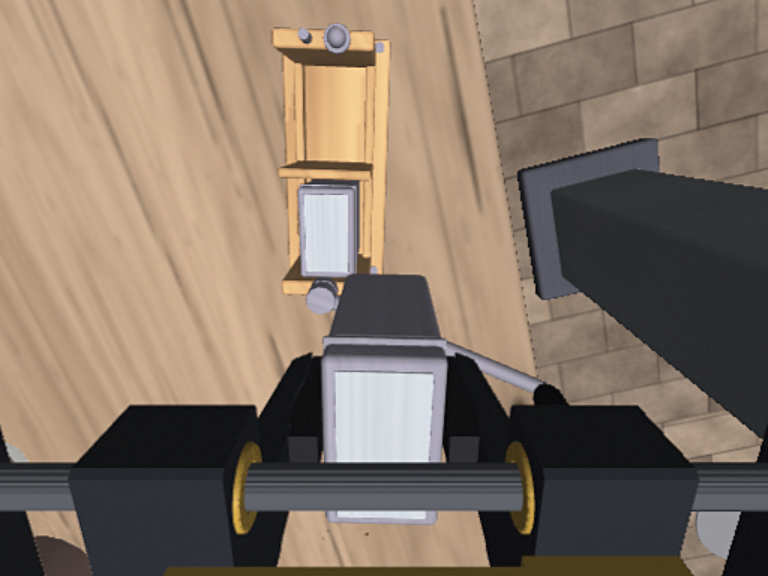

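The whole rack is visible: empty bay at (336,115), middle wall at (328,172), hinge at (321,296) and plunger at (336,38). q7 is close to its limit, so I'll regrasp the tin half a turn round. First a crop to locate the rack precisely.

```bash
python3 - <<'E'
from h import *
c=np.load('w4.npz'); cv2.imwrite('pics/c4.png',crop(c,170,10,110,110,5.4545))
E
```

```text
(no output)
```

View pics/c4.png

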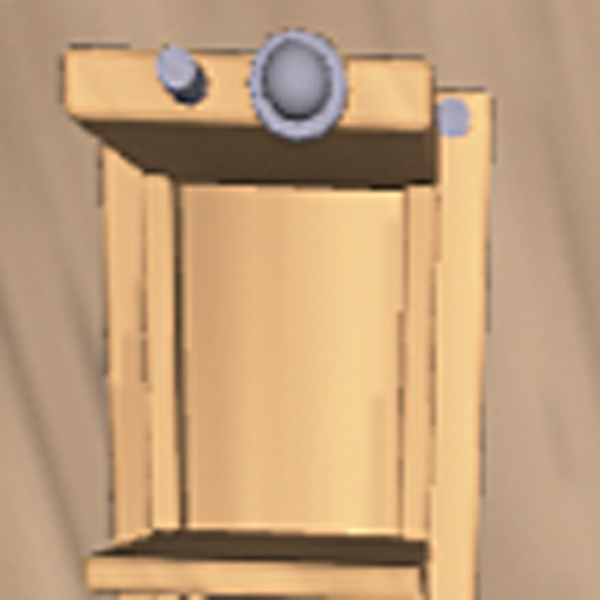

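```bash
python3 - <<'E'
from h import *
from scipy.optimize import least_squares
c=np.load('w4.npz');k=5.4545
P=np.array([(28,-67,82),(-28,-67,82),(28,-3,82),(-28,-3,82),(28,3,82),(-28,3,82),(21.5,-67,8)])/1000.
uv=np.array([(65,114),(434,129),(88,558),(430,568),(88,590),(430,598),(183,187)])/k+[170,10]
def f(p):
    cs,sn=np.cos(p[2]),np.sin(p[2]);return (proj(c,np.c_[p[0]+cs*P[:,0]-sn*P[:,1],p[1]+sn*P[:,0]+cs*P[:,1],P[:,2]])-uv).ravel()
s=least_squares(f,(.52,-.35,-.24));print(s.x,np.degrees(s.x[2]),np.round(s.fun.reshape(-1,2),1).tolist())
a=s.x[2];w=lambda x,y:s.x[:2]+[np.cos(a)*x-np.sin(a)*y,np.sin(a)*x+np.cos(a)*y]
print('bay',w(0,-.035),'hinge',w(0,.072),'shutknob',w(0,.072-.155))
print('hinge img',at(c,321/1.5,296/1.5,.102),'knob img',at(c,547/1.5,395/1.5,.134))
# held tin top corners (z ~ tcp+.036)
t=[at(c,u/1.5,v/1.5,.222+.036) for u,v in((325,346),(446,346),(437,520),(330,521))]; m=np.mean(t,0);d=t[0]-t[3]+t[1]-t[2];print('tin',m,np.degrees(np.arctan2(d[1],d[0])))
go(.511,-.384,.05,-14)
E
```

```text
[ 0.51885778 -0.34518519 -0.27105633] -15.530383444200375 [[-0.1, 0.8], [0.5, -0.3], [-0.5, -0.4], [0.0, -0.8], [-0.1, 0.7], [-0.1, 0.6], [0.3, -0.7]]
bay [ 0.50948655 -0.37890729] hinge [ 0.53813573 -0.27581401] shutknob [ 0.49663458 -0.42515474]
hinge img [ 0.53934295 -0.27863047  0.102     ] knob img [ 0.42499348 -0.19966966  0.134     ]
tin [ 0.49955872 -0.28271116  0.258     ] -104.80511065183232
turn [1.000e-01 0.000e+00 1.797e+02]
turn [-0.   0.1 -0.3]
t 11.8 pos [ 0.4998 -0.2805  0.222 ] q7 2.63 shift [ 97.7 -36.4 171.9]
```

```bash
python3 -m pendant '[[1,[-35,13,0],[0,0,0]],[1,[-50,19,0],[0,0,0]],[1,[-50,19,0],[0,0,0]],[1,[-50,19,0],[0,0,0]],[1,[-22,9,20],[0,0,0]],[1,[0,0,45],[0,0,0]],[1,[0,0,45],[0,0,0]],[1,[0,0,40],[0,0,0]]]'; python3 -m pendant '[[1,[0,0,17],[0,0,0]],[1,[0,0,8],[0,0,0]],[1,[0,0,0],[0,0,0]],[1,[0,0,2],[0,0,0]],[1,[0,0,2],[0,0,0]],[1,[0,0,0],[0,0,0]]]'
```

```text
clock: 12.8
tool_pos: [0.4746, -0.061, 0.071]
eef_rot: [-0.613, 0.79, 0.0, 0.0]
contact_force: [1.2, -1.2, -1.4]
opening: 0.386
finger_force: 19.8
clock: 13.55
tool_pos: [0.4749, -0.063, 0.0429]
eef_rot: [-0.612, 0.791, -0.0, 0.0]
contact_force: [0.3, -0.2, -1.1]
opening: 0.381
finger_force: 19.8
```

```bash
python3 -m pendant '[[1,[0,0,1],[0,0,0]],[1,[0,0,1],[0,0,0]],[1,[0,0,0],[0,0,0]],[0,[0,0,0],[0,0,0]],[-1,[0,0,0],[0,0,0]],[-1,[0,0,0],[0,0,0]],[-1,[0,0,0],[0,0,0]],[-1,[0,0,0],[0,0,0]]]';python3 -m pendant '[[-1,[0,0,-20],[0,0,0]],[-1,[0,0,-50],[0,0,0]],[-1,[0,0,-55],[0,0,10]],[-1,[0,0,-55],[0,0,10]],[-1,[0,0,0],[0,0,10]],[-1,[0,0,0],[0,0,10]],[-1,[0,0,0],[0,0,10]],[-1,[0,0,0],[0,0,10]]]';python3 -m pendant '[[-1,[0,0,0],[0,0,10]],[-1,[0,0,0],[0,0,10]],[-1,[0,0,0],[0,0,10]],[-1,[0,0,0],[0,0,10]],[-1,[0,0,0],[0,0,10]],[-1,[0,0,0],[0,0,10]],[-1,[0,0,0],[0,0,10]],[-1,[0,0,0],[0,0,10]]]';python3 -m pendant '[[-1,[0,0,0],[0,0,10]],[-1,[0,0,0],[0,0,10]],[-1,[0,0,0],[0,0,10]],[-1,[0,0,0],[0,0,10]],[-1,[0,0,0],[0,0,0]]]'; python3 -c "
from h import *
go(.52,-.44,.222,-15)"
```

```text
clock: 14.55
tool_pos: [0.4748, -0.0628, 0.0406]
eef_rot: [-0.612, 0.791, 0.0, -0.0]
contact_force: [0.2, 0.3, 0.6]
opening: 0.929
finger_force: 0.0
clock: 15.55
tool_pos: [0.4745, -0.0629, 0.2207]
eef_rot: [-0.132, 0.991, 0.0, -0.0]
contact_force: [0.0, 0.1, -0.2]
opening: 1.004
finger_force: 0.0
clock: 16.55
tool_pos: [0.4745, -0.0627, 0.2207]
eef_rot: [0.536, 0.844, -0.0, -0.0]
contact_force: [0.4, 0.2, 0.2]
opening: 1.002
finger_force: 0.0
clock: 17.18
tool_pos: [0.4746, -0.0626, 0.2206]
eef_rot: [0.79, 0.613, -0.0, -0.0]
contact_force: [0.1, 0.4, -0.8]
opening: 1.001
finger_force: 0.0
turn [-0.   0.   0.6]
turn [  -0.    -0.  -179.4]
t 17.175 pos [ 0.4746 -0.0626  0.2206] q7 -0.2 shift [-354.2  137.9   -1.3]
```

```bash
python3 -m pendant '[[-1,[-40,12,0],[0,0,0]],[-1,[-55,17,0],[0,0,0]],[-1,[-55,17,0],[0,0,0]],[-1,[-55,17,0],[0,0,0]],[-1,[-55,17,0],[0,0,0]],[-1,[-55,17,0],[0,0,0]],[-1,[-40,12,0],[0,0,0]],[-1,[-10,3,0],[0,0,0]]]';python3 -m pendant '[[-1,[0,0,0],[0,0,0.5]],[-1,[0,0,0],[0,0,0]],[-1,[0,0,0],[0,0,0]]]'; python3 - <<'E'
from h import *
from plant import r,cams
s=r.get_state();c=wcam(cams.snapshot('wrist'),s);np.savez('w5.npz',**c)
print(s['q']); go(.51,-.38,.222,-15)
P=proj(c,[[.5187,-.347,.05]])[0];print(P)
cv2.imwrite('pics/w5.png',cv2.resize(c['img'][:,:,::-1],(768,576),interpolation=cv2.INTER_CUBIC))
E
```

```text
clock: 18.18
tool_pos: [0.4899, -0.4478, 0.2201]
eef_rot: [0.791, 0.611, -0.001, 0.0]
contact_force: [0.3, -0.2, -0.5]
opening: 1.0
finger_force: 0.0
clock: 18.55
tool_pos: [0.4923, -0.4425, 0.2209]
eef_rot: [0.793, 0.61, 0.0, -0.0]
contact_force: [-0.7, -0.0, -0.4]
opening: 1.0
finger_force: 0.0
[ 0.67972751  0.75630304 -0.03224414  1.46680734  0.02669606  0.91942789
  0.3803544 ]
turn [-0.  -0.   0.1]
turn [ 1.000e-01 -0.000e+00 -1.799e+02]
t 18.6 pos [ 0.4921 -0.4428  0.2209] q7 0.38 shift [65.3  1.1 -1.1]
[255.37457977  69.13840559]
```

View pics/w5.png

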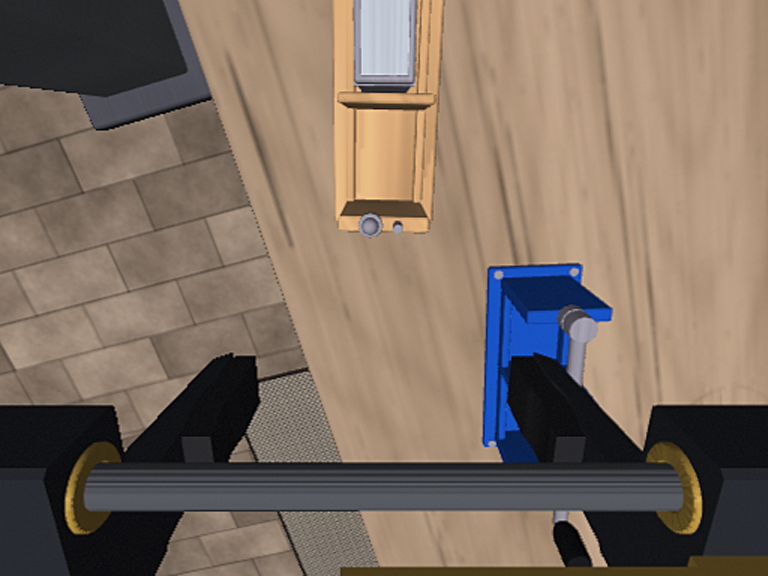

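The wooden rack is at the top centre: empty bay at (386,155), middle wall at (387,100), plunger wall at (385,223). The blue look-alike is at (540,350).

```bash
python3 - <<'E'
from h import *
from scipy.optimize import least_squares
c=np.load('w5.npz')
g=cv2.cvtColor(c['img'],cv2.COLOR_RGB2GRAY)
print('col 260 rows 55..160',g[55:160,265].tolist())
print('row 66',g[66,215:300].tolist())
P=np.array([(-28,-67,82),(28,-67,82),(-28,-3,82),(28,-3,82),(-28,3,82),(28,3,82)])/1000.
uv=np.array([(340,217),(430,218),(339,104),(434,107),(338,94),(436,94)])/1.5
def f(p):
    cs,sn=np.cos(p[2]),np.sin(p[2]);return (proj(c,np.c_[p[0]+cs*P[:,0]-sn*P[:,1],p[1]+sn*P[:,0]+cs*P[:,1],P[:,2]])-uv).ravel()
s=least_squares(f,(.52,-.35,-.24));print(s.x,np.degrees(s.x[2]),np.round(s.fun.reshape(-1,2),1).tolist())
E
```

```text
col 260 rows 55..160 [58, 140, 77, 45, 48, 45, 31, 147, 170, 185, 184, 186, 171, 155, 68, 50, 52, 37, 150, 187, 185, 183, 182, 181, 181, 181, 181, 181, 180, 180, 179, 179, 180, 178, 177, 178, 179, 176, 177, 176, 175, 177, 175, 175, 175, 175, 175, 173, 174, 173, 173, 172, 172, 172, 172, 172, 170, 171, 170, 168, 168, 168, 168, 168, 168, 167, 166, 167, 167, 168, 165, 166, 165, 165, 165, 163, 166, 175, 108, 63, 64, 66, 67, 69, 70, 71, 70, 71, 68, 82, 162, 192, 86, 48, 72, 167, 163, 156, 159, 160, 150, 146, 147, 147, 145]
row 66 [146, 144, 145, 144, 142, 142, 132, 142, 198, 189, 161, 166, 168, 164, 159, 162, 164, 167, 167, 167, 171, 168, 166, 166, 165, 164, 164, 165, 167, 166, 169, 169, 173, 176, 181, 182, 186, 186, 186, 187, 186, 186, 186, 187, 186, 186, 186, 186, 188, 188, 186, 184, 183, 175, 171, 168, 174, 174, 175, 178, 180, 178, 172, 171, 172, 174, 176, 178, 178, 179, 177, 175, 176, 172, 135, 120, 135, 103, 146, 143, 142, 139, 135, 129, 128]
[ 0.52083183 -0.34705831 -0.27262927] -15.620506309937056 [[-0.7, 0.2], [0.6, 0.4], [-1.2, 0.4], [1.4, -0.6], [-0.7, -0.6], [0.5, 0.4]]
```

```bash
python3 -m pendant '[[-1,[40,-13,0],[0,0,0]],[-1,[55,-17,0],[0,0,0]],[-1,[55,-17,0],[0,0,0]],[-1,[55,-17,0],[0,0,0]],[-1,[55,-17,0],[0,0,0]],[-1,[55,-17,0],[0,0,0]],[-1,[37,-13,0],[0,0,0]],[-1,[10,-4,0],[0,0,0]]]';python3 -m pendant '[[-1,[0,0,0],[0,0,-0.5]],[-1,[0,0,0],[0,0,0]],[-1,[0,0,0],[0,0,0]]]'; python3 -c "
from h import *
go(.4748,-.0628,.042,-14.6)"
```

```text
clock: 19.6
tool_pos: [0.4743, -0.0616, 0.221]
eef_rot: [0.792, 0.611, 0.0, -0.0]
contact_force: [-0.1, -0.4, 0.4]
opening: 1.002
finger_force: 0.0
clock: 19.98
tool_pos: [0.4745, -0.0665, 0.2207]
eef_rot: [0.792, 0.611, -0.0, 0.0]
contact_force: [-0.9, 1.3, -0.7]
opening: 1.0
finger_force: 0.0
turn [ 0.   0.  -0.1]
turn [ 1.000e-01 -0.000e+00  1.799e+02]
t 19.975 pos [ 0.4745 -0.0665  0.2207] q7 -0.2 shift [  3.8  -0.7 178.7]
```

```bash
python3 -m pendant '[[-1,[4,-1,40],[0,0,0]],[-1,[0,0,50],[0,0,0]],[-1,[0,0,50],[0,0,0]],[-1,[0,0,34],[0,0,0]],[-1,[0,0,0],[0,0,0]],[-1,[0,0,0],[0,0,0]],[0.4,[0,0,0],[0,0,0]],[1,[0,0,0],[0,0,0]]]' 20; python3 -m pendant '[[1,[0,0,0],[0,0,0]],[1,[0,0,0],[0,0,0]],[1,[0,0,0],[0,0,0]],[1,[0,0,0],[0,0,0]],[1,[0,0,0],[0,0,0]]]'; python3 -c "
from h import *
go(.5106,-.3805,.21,-15.5)"
```

```text
clock: 20.98
tool_pos: [0.4753, -0.0608, 0.0479]
eef_rot: [0.791, 0.612, 0.001, 0.001]
contact_force: [-0.6, 0.2, -0.7]
opening: 0.796
finger_force: 0.0
clock: 21.6
tool_pos: [0.4745, -0.0607, 0.0467]
eef_rot: [0.791, 0.612, 0.0, -0.0]
contact_force: [0.4, 0.4, 1.1]
opening: 0.388
finger_force: 19.9
turn [-0. -0.  1.]
turn [   0.   -0. -179.]
t 21.6 pos [ 0.4745 -0.0607  0.0467] q7 -0.22 shift [-300.5  115.2 -163.4]
```

```bash
python3 -m pendant '[[1,[0,0,-20],[0,0,0]],[1,[0,0,-45],[0,0,0]],[1,[0,0,-55],[0,0,0]],[1,[0,0,-45],[0,0,0]],[1,[0,0,0],[0,0,0]],[1,[0,0,0],[0,0,0]]]'; python3 - <<'E'
from h import *
from plant import r,cams
s=r.get_state();a=cams.snapshot('wrist');c=wcam(a,s);np.savez('w6.npz',**c)
for n in('w4.npz','w6.npz'):
    g=cv2.cvtColor(np.load(n)['img'],cv2.COLOR_RGB2GRAY)[:,240:272].mean(1).astype(int)
    print(n,'top',list(enumerate(g))[170:255:1][0][0],g[170:260].tolist(),'near 335:355',g[335:355].tolist())
# row of tin far rim vs offset (tool x) for top heights
K=np.array(a['camera_matrix']);T=np.linalg.inv(np.array(a['tool_from_camera']))
for h in(.031,.036):
  for x in(.022,.025,.028,.031):
    p=T@[x,0,-h,1];q=K@[p[0],-p[1],-p[2]]; p2=T@[x-.056,0,-h,1];q2=K@[p2[0],-p2[1],-p2[2]];print(h,x-.028,q[1]/q[2],q2[1]/q2[2])
go(.5106,-.3805,.21,-15.5)
E
```

```text
clock: 22.35
tool_pos: [0.4737, -0.0606, 0.211]
eef_rot: [0.791, 0.612, -0.001, -0.001]
contact_force: [-0.0, -0.9, -1.7]
opening: 0.382
finger_force: 19.9
w4.npz top 170 [171, 160, 150, 148, 149, 149, 149, 144, 145, 146, 146, 151, 132, 67, 57, 61, 61, 61, 62, 62, 62, 62, 62, 62, 62, 62, 62, 62, 62, 62, 62, 62, 62, 63, 62, 63, 62, 62, 63, 63, 62, 63, 62, 62, 63, 63, 63, 63, 63, 62, 63, 62, 60, 80, 71, 94, 162, 171, 174, 159, 74, 57, 63, 64, 66, 67, 65, 89, 115, 140, 149, 157, 166, 176, 176, 177, 181, 136, 156, 223, 221, 219, 218, 218, 218, 218, 218, 218, 218, 218] near 335:355 [99, 99, 99, 96, 80, 149, 222, 220, 218, 224, 182, 170, 174, 153, 151, 157, 157, 157, 158, 159]
w6.npz top 170 [173, 173, 173, 173, 173, 174, 174, 174, 175, 182, 142, 75, 68, 72, 73, 73, 73, 74, 74, 74, 74, 74, 74, 75, 75, 75, 75, 75, 75, 75, 76, 76, 76, 76, 76, 76, 76, 76, 76, 76, 76, 76, 76, 76, 76, 76, 76, 75, 77, 102, 71, 167, 188, 187, 197, 97, 61, 68, 73, 77, 80, 84, 114, 140, 161, 166, 172, 180, 183, 183, 185, 173, 146, 231, 229, 227, 226, 226, 226, 226, 226, 226, 226, 226, 226, 226, 226, 226, 226, 226] near 335:355 [105, 104, 104, 103, 91, 107, 156, 155, 152, 154, 152, 149, 152, 151, 149, 149, 150, 148, 147, 147]
0.031 -0.006000000000000002 244.15975799812213 351.88990361257027
0.031 -0.002999999999999999 237.53616895600365 346.79016795064206
0.031 0.0 230.8123484293025 341.62281111254003
0.031 0.002999999999999999 223.98600394263084 336.3864791628818
0.036 -0.006000000000000002 250.21876685226476 360.8137977980242
0.036 -0.002999999999999999 243.38503019543995 355.6018301541636
0.036 0.0 236.44383146436311 350.31839266850136
0.036 0.002999999999999999 229.392615772346 344.962005131812
turn [-0.2  0.   1. ]
turn [  -0.    -0.3 -179. ]
t 22.4 pos [ 0.4734 -0.0606  0.2104] q7 -0.21 shift [-3.003e+02  1.163e+02  3.000e-01]
```

```bash
python3 -m pendant '[[1,[-35,14,0],[0,0,0]],[1,[-50,20,0],[0,0,0]],[1,[-55,21,0],[0,0,0]],[1,[-55,21,0],[0,0,0]],[1,[-50,20,0],[0,0,0]],[1,[-35,14,0],[0,0,0]],[1,[-15,5,0],[0,0,1]],[1,[-4,2,0],[0,0,0]]]';python3 -m pendant '[[1,[0,0,25],[0,0,0]],[1,[0,0,25],[0,0,0]],[1,[0,0,10],[0,0,0]],[1,[0,0,0],[0,0,0]],[1,[0,0,0],[0,0,0]],[1,[0,0,0],[0,0,0]]]'; python3 - <<'E'
from h import *
go(.511,-.379,.0555,-15.5)
E
```

```text
clock: 23.4
tool_pos: [0.5119, -0.3789, 0.2101]
eef_rot: [0.796, 0.605, -0.0, -0.002]
contact_force: [0.1, 0.3, -0.9]
opening: 0.385
finger_force: 19.9
clock: 24.15
tool_pos: [0.5131, -0.3798, 0.1526]
eef_rot: [0.796, 0.605, 0.0, 0.001]
contact_force: [-0.3, -0.2, -1.1]
opening: 0.386
finger_force: 19.9
turn [ 0.1  0.  -0. ]
turn [ 0.0e+00 -1.0e-01  1.8e+02]
t 24.15 pos [ 0.5131 -0.3798  0.1526] q7 0.26 shift [ 0.2 -2.4 97.1]
```

```bash
python3 -m pendant '[[1,[0,-2,8],[0,0,0]],[1,[0,0,10],[0,0,0]],[1,[0,0,8],[0,0,0]],[1,[0,0,8],[0,0,0]],[1,[0,0,0],[0,0,0]]]';python3 - <<'E'
from h import *
from plant import r,cams
go(.511,-.379,.0555,-15.5)
s=r.get_state();c=wcam(cams.snapshot('wrist'),s);np.savez('w7.npz',**c)
cv2.imwrite('pics/w7.png',cv2.resize(c['img'][:,:,::-1],(768,576),interpolation=cv2.INTER_CUBIC))
E
```

```text
clock: 24.78
tool_pos: [0.5102, -0.3786, 0.1167]
eef_rot: [0.796, 0.605, -0.0, -0.001]
contact_force: [0.3, 0.2, -0.4]
opening: 0.384
finger_force: 19.9
turn [-0.1 -0.  -0. ]
turn [-1.0e-01  1.0e-01  1.8e+02]
t 24.775 pos [ 0.5102 -0.3786  0.1167] q7 0.26 shift [-0.2  0.9 61.2]
```

No contact with the tin already below the wall tops, so it is clear of the walls. Continuing down past the lips.

```bash
python3 -m pendant '[[1,[0,1,15],[0,0,0]],[1,[0,0,15],[0,0,0]],[1,[0,0,10],[0,0,0]],[1,[0,0,5],[0,0,0]],[1,[0,0,4],[0,0,0]],[1,[0,0,0],[0,0,0]]]'
```

```text
clock: 25.58
tool_pos: [0.5116, -0.3793, 0.0686]
eef_rot: [0.796, 0.605, 0.0, -0.0]
contact_force: [-0.8, -0.3, 0.6]
opening: 0.384
finger_force: 19.9
```

```bash
python3 -m pendant '[[1,[0,0,4],[0,0,0]],[1,[0,0,4],[0,0,0]],[1,[0,0,0],[0,0,0]]]'
```

```text
clock: 25.95
tool_pos: [0.5114, -0.3791, 0.0603]
eef_rot: [0.796, 0.605, -0.0, -0.0]
contact_force: [-0.3, -0.1, -1.0]
opening: 0.387
finger_force: 19.9
```

```bash
python3 -m pendant '[[1,[0,0,3],[0,0,0]],[1,[0,0,1],[0,0,0]],[1,[0,0,1],[0,0,0]],[1,[0,0,0.5],[0,0,0]],[1,[0,0,0],[0,0,0]]]'
```

```text
clock: 26.58
tool_pos: [0.5117, -0.3793, 0.0552]
eef_rot: [0.796, 0.605, 0.0, -0.0]
contact_force: [1.0, -0.7, -0.5]
opening: 0.389
finger_force: 19.9
```

```bash
python3 -m pendant '[[1,[0,0,1],[0,0,0]],[1,[0,0,0.5],[0,0,0]],[1,[0,0,0],[0,0,0]]]'
```

```text
clock: 26.95
tool_pos: [0.5118, -0.3794, 0.0547]
eef_rot: [0.796, 0.605, 0.0, 0.0]
contact_force: [-0.8, 0.9, 6.5]
opening: 0.385
finger_force: 19.9
```

```bash
python3 -m pendant '[[0.2,[0,0,0],[0,0,0]],[-0.4,[0,0,0],[0,0,0]],[-1,[0,0,0],[0,0,0]],[-1,[0,0,0],[0,0,0]],[-1,[0,0,0],[0,0,0]],[-1,[0,0,0],[0,0,0]],[-1,[0,0,-15],[0,0,0]],[-1,[0,0,-40],[0,0,0]]]'; python3 -m pendant '[[-1,[0,0,-50],[0,0,0]],[-1,[0,0,-50],[0,0,0]],[-1,[0,0,0],[0,0,0]],[-1,[0,0,0],[0,0,0]]]';python3 - <<'E'
from h import *
from plant import r,cams
s=r.get_state();c=wcam(cams.snapshot('wrist'),s);np.savez('w8.npz',**c)
cv2.imwrite('pics/w8.png',cv2.resize(c['img'][:,:,::-1],(768,576),interpolation=cv2.INTER_CUBIC))
E
```

```text
clock: 27.95
tool_pos: [0.5106, -0.3785, 0.1084]
eef_rot: [0.796, 0.605, -0.001, -0.002]
contact_force: [0.2, 0.0, 0.9]
opening: 0.999
finger_force: 0.0
clock: 28.45
tool_pos: [0.5113, -0.379, 0.2089]
eef_rot: [0.796, 0.605, -0.0, -0.0]
contact_force: [0.3, 0.3, -0.9]
opening: 0.994
finger_force: 0.0
```

View pics/w8.png

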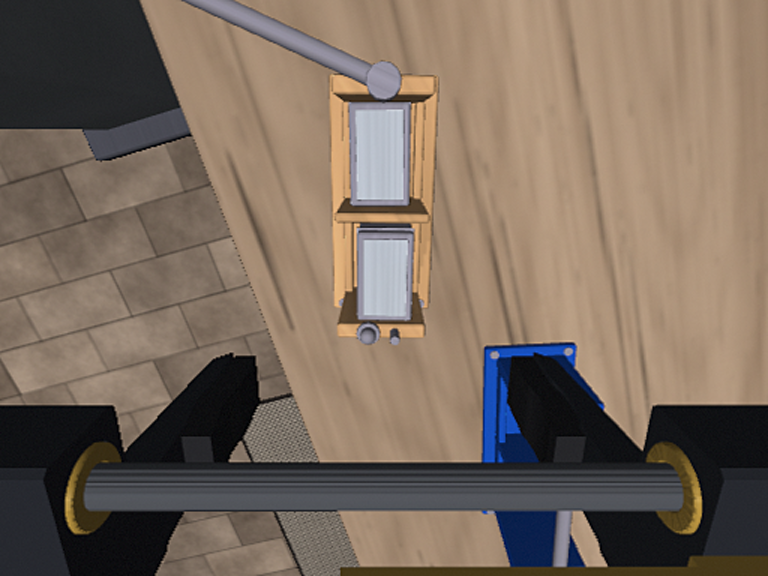

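The tin is seated in the empty bay (top centred at (385,275)), upright and released. The kept tin is in its bay at (380,155), and the bar is still open with its hinge at (384,80). Next I work out the knob position.

```bash
python3 - <<'E'
from h import *
c=np.load('w3.npz');t=np.load('top.npz');s=np.load('scene.npz');H=np.array([.5392,-.2768])
print('hinge w8',at(np.load('w8.npz'),384/1.5,79/1.5,.103),'w3',at(c,239/1.5,112/1.5,.103))
def tri(obs):
    A=0;b=0
    for cc,u,v in obs:
        o,d=ray(cc,u/1.5,v/1.5);d/=np.linalg.norm(d);M=np.eye(3)-np.outer(d,d);A=A+M;b=b+M@o
    return np.linalg.solve(A,b)
print('tri',tri([(c,505,240),(t,407,351),(s,441,305)]))
for n,k in(('w3',at(c,509,243,.134) if 0 else at(c,509/1.5,243/1.5,.134)),('top',at(t,407/1.5,351/1.5,.119)),('scene',at(s,441/1.5,305/1.5,.119))):
    d=k[:2]-H;print(n,k,np.linalg.norm(d),np.degrees(np.arctan2(d[1],d[0])))
for a in(140,142,144):
    k=H+.155*np.array([np.cos(np.radians(a)),np.sin(np.radians(a))]);print(a,k);go(k[0],k[1],.2,a-90)
E
```

```text
hinge w8 [ 0.54129491 -0.27638063  0.103     ] w3 [ 0.53981731 -0.27690156  0.103     ]
tri [ 0.41794103 -0.17988884  0.12052085]
w3 [ 0.41976052 -0.18093576  0.134     ] 0.1531526704237651 141.24885622868848
top [ 0.41746323 -0.18061464  0.119     ] 0.15514981260833186 141.68740534836732
scene [ 0.41810793 -0.18105332  0.119     ] 0.15437200048199096 141.66681676941914
140 [ 0.42046311 -0.17716792]
turn [ -0.1  -0.1 -65.5]
turn [-1.000e-01  1.000e-01  1.145e+02]
t 28.5 pos [ 0.5109 -0.3787  0.208 ] q7 0.27 shift [ 169.9 -141.1    8.4]
142 [ 0.41705833 -0.18137247]
turn [ -0.1  -0.1 -67.5]
turn [-1.000e-01  1.000e-01  1.125e+02]
t 28.5 pos [ 0.5109 -0.3787  0.208 ] q7 0.27 shift [ 165.  -143.2    8.4]
144 [ 0.41380237 -0.18569329]
turn [ -0.1  -0.1 -69.5]
turn [-1.000e-01  1.000e-01  1.105e+02]
t 28.5 pos [ 0.5109 -0.3787  0.208 ] q7 0.27 shift [ 159.9 -145.2    8.4]
```

```bash
python3 -m pendant '[[-1,[30,-26,0],[0,0,0]],[-1,[40,-34,0],[0,0,0]],[-1,[40,-34,0],[0,0,0]],[-1,[40,-34,0],[0,0,0]],[-1,[15,-13,0],[0,0,3]],[-1,[0,0,0],[0,0,10]],[-1,[0,0,0],[0,0,10]],[-1,[0,0,0],[0,0,10]]]' 15; python3 -m pendant '[[-1,[0,0,0],[0,0,10]],[-1,[0,0,0],[0,0,10]],[-1,[0,0,0],[0,0,10]],[-1,[0,0,0],[0,0,10]],[-1,[0,0,0],[0,0,10]],[-1,[0,0,0],[0,0,10]],[-1,[0,0,0],[0,0,10]],[-1,[0,0,0],[0,0,10]]]';python3 -m pendant '[[-1,[0,0,0],[0,0,0]],[-1,[0,0,0],[0,0,0]]]'; python3 -c "
from h import *
go(.418,-.1805,.112,51.6)
from plant import r;print(r.get_state()['q'])"
```

```text
clock: 29.5
tool_pos: [0.419, -0.1821, 0.2076]
eef_rot: [0.936, 0.351, -0.001, -0.001]
contact_force: [-1.2, 0.5, 0.1]
opening: 0.999
finger_force: 0.0
clock: 30.5
tool_pos: [0.4191, -0.1821, 0.2076]
eef_rot: [0.943, -0.333, -0.001, 0.0]
contact_force: [-0.7, 1.0, -0.1]
opening: 1.0
finger_force: 0.0
clock: 30.75
tool_pos: [0.4196, -0.1823, 0.2082]
eef_rot: [0.944, -0.329, -0.001, 0.0]
contact_force: [-1.0, 0.1, -0.5]
opening: 1.004
finger_force: 0.0
turn [-1.0e-01  1.0e-01 -1.8e+02]
turn [0.  0.1 0. ]
t 30.75 pos [ 0.4196 -0.1823  0.2082] q7 -1.3 shift [-2.2 -0.5 96.2]
[-0.04907286  0.59957164  0.57609128  2.10945842 -0.58140195  0.59335165
 -1.29791849]
```

```bash
python3 -m pendant '[[-1,[-2,0,40],[0,0,0]],[-1,[0,0,40],[0,0,0]],[-1,[0,0,16],[0,0,0]],[-1,[0,0,0],[0,0,0]],[0.5,[0,0,0],[0,0,0]],[1,[0,0,0],[0,0,0]],[1,[0,0,0],[0,0,0]],[1,[0,0,0],[0,0,0]]]' 15; python3 -m pendant '[[1,[0,0,0],[0,0,0]],[1,[0,0,0],[0,0,0]],[1,[0,0,0],[0,0,0]]]'
```

```text
clock: 31.75
tool_pos: [0.4187, -0.1812, 0.113]
eef_rot: [0.944, -0.33, 0.0, -0.0]
contact_force: [0.8, -0.1, -0.9]
opening: 0.573
finger_force: 0.0
clock: 32.12
tool_pos: [0.4184, -0.1813, 0.1127]
eef_rot: [0.944, -0.33, -0.0, -0.0]
contact_force: [0.4, 0.8, -0.0]
opening: 0.225
finger_force: 0.3
```

```bash
python3 -m pendant '[[1,[0,0,0],[0,0,0]],[1,[0,0,0],[0,0,0]],[1,[0.5,8,0],[0,0,-3]],[1,[0.8,16.2,0],[0,0,-6]],[1,[0.8,16.2,0],[0,0,-6]],[1,[0.8,16.2,0],[0,0,-6]],[1,[0.8,16.2,0],[0,0,-6]],[1,[0.8,16.2,0],[0,0,-6]]]'; python3 -c "
from h import *
from plant import r
s=r.get_state();d=s['tool_pos'][:2]-np.array([.5395,-.2768]);print(np.linalg.norm(d),np.degrees(np.arctan2(d[1],d[0])),s['contact_force'],s['q'])"
```

```text
clock: 33.12
tool_pos: [0.386, -0.2635, 0.1127]
eef_rot: [0.999, -0.047, 0.001, 0.0]
contact_force: [2.5, -0.1, -0.7]
opening: 0.197
finger_force: 15.0
0.15409558600544757 175.06236937829954 [ 2.52281106 -0.05338904 -0.67496677] [ 0.38156431  0.73354208  0.19356636  2.15353495 -0.46423531  0.2922054
 -0.69072256]
```

```bash
python3 -m pendant '[[1,[0.8,16.2,0],[0,0,-6]],[1,[0.8,16.2,0],[0,0,-6]],[1,[0.8,16.2,0],[0,0,-6]],[1,[0.8,16.2,0],[0,0,-6]],[1,[0.8,16.2,0],[0,0,-6]],[1,[0.8,16.2,0],[0,0,-6]],[1,[0.8,16.2,0],[0,0,-6]],[1,[0.8,16.2,0],[0,0,-6]]]'; python3 -c "
from h import *
from plant import r
s=r.get_state();d=s['tool_pos'][:2]-np.array([.5395,-.2768]);print(np.linalg.norm(d),np.degrees(np.arctan2(d[1],d[0])),s['contact_force'],s['q'])"
```

```text
clock: 34.12
tool_pos: [0.4267, -0.3818, 0.1127]
eef_rot: [0.931, 0.364, 0.001, -0.0]
contact_force: [3.7, 3.2, -0.4]
opening: 0.196
finger_force: 15.0
0.1541254564311784 -137.04746693429283 [ 3.67322723  3.15035264 -0.35070589] [ 0.63122072  0.79894438  0.0334154   1.83834303 -0.05403485  0.5045755
 -0.123563  ]
```

```bash
python3 -m pendant '[[1,[0.8,16.2,0],[0,0,-6]],[1,[0.8,16.2,0],[0,0,-6]],[1,[0.4,10.8,0],[0,0,-4]],[1,[0.2,8.1,0],[0,0,-3]],[1,[0.1,5.4,0],[0,0,-2]],[1,[0.1,5.4,0],[0,0,-2]],[1,[0,2.7,0],[0,0,-1]],[1,[0,0,0],[0,0,0]]]'; python3 -c "
from h import *
from plant import r
s=r.get_state();d=s['tool_pos'][:2]-np.array([.5395,-.2768]);print(np.linalg.norm(d),np.degrees(np.arctan2(d[1],d[0])),s['contact_force'])"
```

```text
clock: 35.12
tool_pos: [0.4784, -0.4184, 0.1126]
eef_rot: [0.836, 0.549, 0.001, -0.001]
contact_force: [2.3, 5.4, 2.0]
opening: 0.196
finger_force: 15.0
0.15422789099855053 -113.34859953137774 [2.30700329 5.35111301 2.01887827]
```

```bash
python3 -m pendant '[[1,[0,4,0],[0,0,-1.5]],[1,[0,4,0],[0,0,-1.5]],[1,[0,4,0],[0,0,-1.5]],[1,[0,4,0],[0,0,-1.5]],[1,[0,0,0],[0,0,0]]]'; python3 -c "
from h import *
from plant import r
s=r.get_state();d=s['tool_pos'][:2]-np.array([.5395,-.2768]);print(np.linalg.norm(d),np.degrees(np.arctan2(d[1],d[0])),s['contact_force'])"; python3 -m pendant '[[1,[0,3,0],[0,0,-1]],[1,[0,2,0],[0,0,-0.7]],[1,[0,0,0],[0,0,0]]]';python3 -c "
from h import *
from plant import r
s=r.get_state();d=s['tool_pos'][:2]-np.array([.5395,-.2768]);print(np.linalg.norm(d),np.degrees(np.arctan2(d[1],d[0])),s['contact_force'],R.from_quat(s['eef_rot']).as_matrix()[:,1])"
```

```text
clock: 35.75
tool_pos: [0.4943, -0.4243, 0.1128]
eef_rot: [0.806, 0.592, 0.002, 0.0]
contact_force: [4.7, 4.2, 0.2]
opening: 0.195
finger_force: 15.0
0.1542304369570525 -107.03911887122312 [4.70681622 4.19196243 0.24562126]
clock: 36.12
tool_pos: [0.4968, -0.425, 0.1126]
eef_rot: [0.798, 0.603, 0.0, -0.002]
contact_force: [0.3, 5.9, 3.7]
opening: 0.193
finger_force: 15.0
0.15425380817614165 -106.0660252512092 [0.26856819 5.94554111 3.7188814 ] [ 0.96228741 -0.2720234  -0.00249255]
```

```bash
python3 -m pendant '[[1,[0,2,0],[0,0,0]],[1,[0,2,0],[0,0,0]],[1,[0,0,0],[0,0,0]]]';python3 -c "
from h import *
from plant import r
s=r.get_state();d=s['tool_pos'][:2]-np.array([.5395,-.2768]);print(np.linalg.norm(d),np.degrees(np.arctan2(d[1],d[0])),s['contact_force'])"
```

```text
clock: 36.5
tool_pos: [0.497, -0.4252, 0.1123]
eef_rot: [0.798, 0.603, -0.002, -0.005]
contact_force: [-6.0, 9.5, 9.2]
opening: 0.196
finger_force: 15.0
0.154328548237383 -105.98289919013077 [-6.02330001  9.52594345  9.17720005]
```

It has reached a hard stop at the shut angle, with force above the catch's. I back off the preload, release and lift.

```bash
python3 -m pendant '[[1,[0,-4,0],[0,0,0]],[0.2,[0,0,0],[0,0,0]],[-0.5,[0,0,0],[0,0,0]],[-1,[0,0,0],[0,0,0]],[-1,[0,0,0],[0,0,0]],[-1,[0,0,0],[0,0,0]],[-1,[0,0,-15],[0,0,0]],[-1,[0,0,-30],[0,0,0]]]'; python3 -m pendant '[[-1,[0,0,-50],[0,0,0]],[-1,[0,0,-20],[0,0,0]],[-1,[0,0,0],[0,0,0]],[-1,[0,0,0],[0,0,0]]]'; python3 - <<'E'
from h import *
from plant import r,cams
s=r.get_state();c=wcam(cams.snapshot('wrist'),s);np.savez('w9.npz',**c);t=cams.snapshot('top');np.savez('top9.npz',**t)
H=np.array([.5395,-.2768])
def score(c,sample):
    hsv=cv2.cvtColor(c['img'],cv2.COLOR_RGB2HSV)
    return sample
# knob: dark pixels near the predicted shut knob
for n,cc in(('w',c),('top',t)):
    g=c['img'].max(2) if n=='w' else t['img'].max(2)
    p=proj(cc,[[.4975,-.4257,.13]])[0];rr=22 if n=='w' else 8
    u0,v0=int(p[0])-rr,int(p[1])-rr;m=g[max(v0,0):v0+2*rr,u0:u0+2*rr]<50
    v,u=np.nonzero(m);print(n,p,len(u)); 
    if len(u): 
        k=at(cc,u.mean()+u0,v.mean()+max(v0,0),.125);d=k[:2]-H;print(k,np.linalg.norm(d),np.degrees(np.arctan2(d[1],d[0])))
E
```

```text
clock: 37.5
tool_pos: [0.4965, -0.4269, 0.1579]
eef_rot: [0.798, 0.603, -0.0, -0.001]
contact_force: [-0.5, -0.7, 0.8]
opening: 0.969
finger_force: 0.0
clock: 38.0
tool_pos: [0.4965, -0.4269, 0.227]
eef_rot: [0.798, 0.603, -0.0, -0.001]
contact_force: [0.1, 0.7, -0.4]
opening: 1.002
finger_force: 0.0
w [255.0106073  192.10393697] 469
[ 0.49747486 -0.42423491  0.125     ] 0.15330741904016154 -105.90977692959555
top [350.85462576 206.77395317] 15
[ 0.49474951 -0.42512512  0.125     ] 0.1549288482538964 -106.78884789368632
```

```bash
python3 -c "
from plant import r;print(r.finish_job())"
```

```text
the job is handed in; nothing more can be done
None
```

The job is handed in at about 38 s of the 72 s allowed: the tin is seated in the empty bay and the keeper bar is shut at its stop, where it held after release; the bystanders were never touched as far as I could tell, and the verdict was not shown.

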